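Unclip the red toy rocket from its display pad

TASK

A customer has bought the red rocket on the toy-shop counter. Squeeze and hold in its yellow release button, pull the rocket straight up off its display pad, and set it down, not drop it, standing upright in the middle of the green tray, then let go. Leave the blue rocket clipped on its pad.

Things in the scene. Friction and masses are not known exactly. Their poses are not given: they have to be found in the camera images.
- rocket_red: Red toy rocket, 104 mm tall, 0.14 kg, clipped upright in a pad. Origin: centre under its foot; z up to the nose's white tip. Foot 34 mm square, 30 high; then round body, 42 mm diameter, up to 82. Red fins along +x and -x to 37 mm from the axis, heights 32 to 64. Yellow release button on the +y side, black grip pad on the -y side, face 24 mm from the axis, both 18 mm wide or more, mid-height 66.
- button_red (a joint): Red rocket's release button, heights 54 to 78 mm, face 30 mm from its axis when out; slides towards -y. 0 = out, clipped; 0.007 m = fully in, free (from about 0.006). Spring: 3 N to start, 9 N fully in; springs out when let go. Pinching button and grip pad from above along the rocket's y (54 mm wide, 47 pressed) both presses it and holds the rocket.
- tray: Green open tray fixed on the counter, 180 mm (x) by 200 mm (y), 30 mm high, walls and floor 5 mm thick. Origin: centre of its underside; z up.
- rocket_blue: Blue toy rocket, otherwise the same as the red one; stays clipped. Each rocket has its own fixed pad: grey disc, 120 mm diameter, 10 mm thick, with a black square socket, rim 38 mm above the counter. Clipped, a rocket's origin is 10 mm above the counter, its foot 28 mm deep in the socket (1 mm of play), locked by a tooth until its button is in.

How it is judged:
On the way, in this order (a step that is already met when the one before it is completed fails the run):
1. the red rocket's button is held in while the rocket is still in its socket (value of joint button_red above 0.004 m and distance of rocket_red from where it was at the start of the episode below 0.012 m), for 0.05 s.
2. the red rocket is pulled clear of its socket with the button held in (value of joint button_red above 0.003 m and height (world z) of rocket_red above 0.045 m), for 0.05 s.
3. the red rocket is lowered into the tray, upright, while still held by the fingers (contact force between the fingers and rocket_red above 1 N and z of rocket_red in the frame of tray below 0.025 m and horizontal distance between rocket_red and tray below 0.05 m and angle between rocket_red's own z axis and vertical below 0.26 rad), for 0.05 s.
At the end, for the whole second after the job is handed in: The red rocket stands on the tray's floor, upright within 10 degrees, its axis within 45 mm of the tray's centre, at rest, let go, its button out again; the blue rocket is still clipped on its pad, within 12 mm of where it was (horizontal distance between rocket_red and tray below 0.045 m and z of rocket_red in the frame of tray below 0.01 m and angle between rocket_red's own z axis and vertical below 0.17 rad and linear speed of rocket_red below 0.02 m/s and value of joint button_red below 0.002 m and distance of rocket_blue from where it was at the start of the episode below 0.012 m); the robot touches nothing.
It fails at once if the blue rocket was moved from its pad (distance of rocket_blue from where it was at the start of the episode above 0.02 m).
It also fails if it takes over 42 s, if anything falls off the work surface, if the arm or the gripper's body presses on something with over 40 N, if the wrist force passes 120 N, or if a joint passes its speed limit or range.

ROBOT

A 7-joint arm with a two-finger parallel gripper is mounted at the origin on the work surface. World frame = base frame: x ahead of the robot, y to its left, z up, the work surface at z = 0. Lengths are in m, angles in rad, forces in N, time in s.
With the tool pointing down it reaches from about 0.4 to 0.9 m from the base axis. Payload 5.5 kg.
Tool frame: the origin (TCP) lies midway between the tips of the shut fingers; the grasp point (between the pads) lies 19 mm behind it (manip.grip_depth is the distance from the TCP to the grasp point, in m); z points along the fingers, y is the line along which they close (so a half turn about z gives the same grasp; the last joint's range is limited). The gripper opens to 92 mm and grips with 3 to 60 N. Pads are 19 mm wide; open, the fingers measure 130 mm over their backs; the gripper's body (75 mm by 190 mm) begins 47 mm behind the grasp point.
Start: joints at [1.578, 0.501, -0.427, 1.55, 0.221, 1.138, -0.21], TCP at [0.164, -0.629, 0.227] pointing down, gripper open.
Joint ranges: [-2.88, 2.88], [-0.31, 2.03], [-1.54, 1.56], [0.2, 2.42], [-1.41, 4.55], [0.19, 2.02], [-2.57, 2.57]. Speed limits (rad/s): [2.57, 2.57, 3.14, 3.14, 3.14, 3.14, 3.14].

INTERFACE

Orientations are given as a unit quaternion [x, y, z, w].
In Python, from bench import manip, effector, viewer gives the robot as it stands. Calls block until the motion is done:
- manip.move_pose(position, orientation): joint-space move of the TCP to a pose.
- manip.servo_line(position, ori=None, vel=0.15): straight line of the TCP; ori=None keeps the orientation; vel is the mean speed in m/s.
- manip.movej(angles): joint-space move.
- effector.open_jaws() and effector.close(f_grip=None): open the fingers fully, or close them until they stop; f_grip is the grip in N (None keeps the last).
- manip.sleep(seconds).
- manip.solve_ik(position, orientation): joint angles nearest the present ones, or None.
- viewer.get_image(name): name is "side" or "top"; returns the picture (400x640x3 uint8, red, green, blue); there is no depth.
- viewer.get_calibration(name): a dict with "vfov" (degrees; the focal length in pixels is half the picture's height over the tangent of half this angle, whatever the lens; pixels are square), "cx", "cy" (the principal point, pixels), "eye" and "attitude" of the camera in the world. Camera axes: x right, y down, z forward; pixel columns grow to the right and rows downward; lengths in m; the calibration is good to about 2 mm. A picture is of the moment at which its call begins. get_calibration takes no time and is no camera call.
A pose or a line that the arm cannot do raises manip.PlanningError and nothing moves.
- manip.hand_in(): hands the job in; it is judged then, once.
Readings, each from a call of its own:
- manip.current_clock(): time.
- manip.current_q(): joint angles.
- manip.current_joint_velocities(): joint speeds.
- manip.current_tau(): joint torques, N m.
- manip.current_tool_pos(): TCP position.
- manip.current_tcp_rot(): TCP orientation.
- manip.current_force(): force on the tool from outside, world axes, zero at the start.
- manip.current_wrist_torque(): the same for the moment, N m.
- manip.current_finger_gap(): finger opening in m.
- manip.current_gripper_force(): force on a finger pad.
Only numpy, scipy, OpenCV 4.12 (cv2) and the standard library are available. Lean on these libraries where they do the work, as an engineer would, in place of code of your own. Each camera call takes 0.05 s, during which the arm holds its last target. There are 200 camera calls.

## Working session

There is one attempt and no reset: what is moved stays moved. The work goes in short steps, each a Python script; the robot and the scene stay as the last script left them, time stands still between calls to the robot, and variables do not carry over. Pictures are saved under pics/ and viewed, at most 10 in all, crops included, and the job is handed in when it is done.

```bash
mkdir -p pics; python3 - <<'E'
from bench import manip, effector, viewer
import cv2
for n in("side","top"):
    cv2.imwrite(f"pics/{n}0.png",viewer.get_image(n)[:,:,::-1]); print(n,viewer.get_calibration(n))
print(manip.current_clock(),manip.current_tool_pos(),manip.current_tcp_rot(),manip.grip_depth)
E
```

```text
side {'vfov': 54.05782604789362, 'cx': 326.46554918910715, 'cy': 197.7629833625591, 'eye': array([ 0.23603587, -0.53582845,  0.46386094]), 'attitude': array([ 0.86388069, -0.2115329 ,  0.10974735, -0.44375614])}
top {'vfov': 55.4231514962798, 'cx': 312.9461233250629, 'cy': 196.36939562340376, 'eye': array([0.40520193, 0.01347595, 0.89767529]), 'attitude': array([-0.70313858,  0.70704519, -0.05660442,  0.04979135])}
0.1 [ 0.1642523  -0.62823529  0.22577994] [ 9.91827621e-01  1.27582040e-01 -8.79177004e-05 -8.86503860e-04] 0.0188
```

View pics/top0.png

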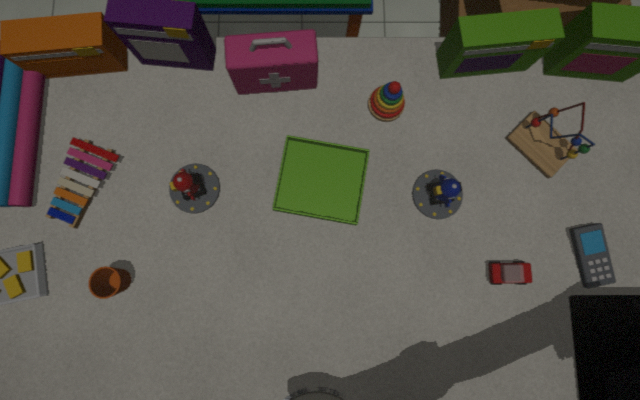

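View pics/side0.png

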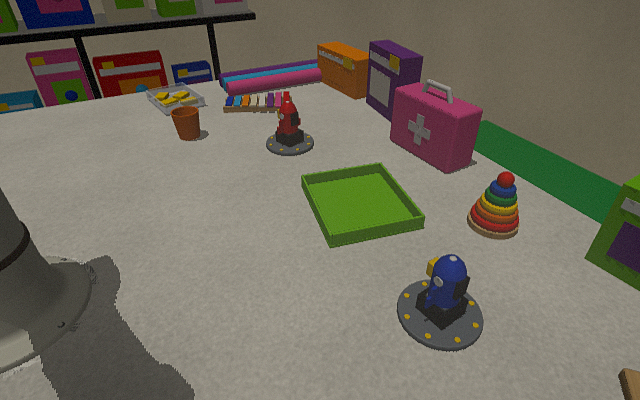

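The top view shows the red rocket on its pad at about (193,187), the tray centred near (322,180), and blue at (438,193). The side view shows red at (289,125), with its button not clearly visible. I'll enlarge the red rocket in both views.

```bash
cat > geo.py <<'E'
import numpy as np
from scipy.spatial.transform import Rotation as R
from bench import viewer
def cam(n):
    c=viewer.get_calibration(n); return c['eye'],R.from_quat(c['attitude']).as_matrix(),200/np.tan(np.radians(c['vfov']/2)),c['cx'],c['cy']
def ray(n,u,v,z):
    e,A,f,cx,cy=cam(n); d=A@np.array([(u-cx)/f,(v-cy)/f,1]); return e+d*(z-e[2])/d[2]
def proj(n,P):
    e,A,f,cx,cy=cam(n); p=(np.atleast_2d(P)-e)@A; return np.c_[cx+f*p[:,0]/p[:,2],cy+f*p[:,1]/p[:,2]]
E
python3 - <<'E'
import cv2,numpy as np
from geo import *
t=cv2.imread('pics/top0.png');s=cv2.imread('pics/side0.png')
a=cv2.resize(t[157:219,163:225],(560,560),interpolation=cv2.INTER_CUBIC)
b=cv2.resize(s[86:158,260:320],(240*2,560+16),interpolation=cv2.INTER_CUBIC)[:560]
im=np.hstack([a,b])
im=cv2.resize(im,(796,428)); im=np.clip(im*1.8,0,255).astype(np.uint8)
cv2.imwrite('pics/crop.png',im)
# tray: green mask contour quad
for n,i in(('top',t),('side',s)):
    h=cv2.cvtColor(i,cv2.COLOR_BGR2HSV); m=cv2.inRange(h,(35,120,40),(55,255,255))
    k=[c for c in cv2.findContours(m,0,2)[0] if (cv2.boundingRect(c)[1]>110 and cv2.contourArea(c)>3000 and cv2.boundingRect(c)[0]<420)]
    for c in k:
        r=cv2.approxPolyDP(cv2.convexHull(c),5,True)[:,0]; print(n,cv2.contourArea(c),r.tolist())
        for p in r: print(ray(n,*p,0.03).round(4))
    if n=='top':
        m=cv2.inRange(h,(0,0,0),(180,90,75))
for n,u,v in(('top',194,188),('side',290,143),('top',437.5,194),('side',440,314)): print(n,ray(n,u,v,.01).round(4))
E
```

```text
top 6263.5 [[287, 136], [368, 150], [356, 223], [273, 208]]
[0.6813 0.065  0.03  ]
[ 0.6465 -0.1255  0.03  ]
[ 0.4749 -0.0932  0.03  ]
[0.5103 0.0964 0.03  ]
side 6914.0 [[424, 215], [422, 228], [330, 247], [301, 176], [380, 162]]
[ 0.6479 -0.1265  0.03  ]
[ 0.6217 -0.1536  0.03  ]
[ 0.459  -0.1229  0.03  ]
[0.5064 0.0935 0.03  ]
[0.6829 0.066  0.03  ]
top [0.5612 0.285  0.01  ]
side [0.5579 0.2733 0.01  ]
top [ 0.5441 -0.2905  0.01  ]
side [ 0.542  -0.2969  0.01  ]
```

View pics/crop.png

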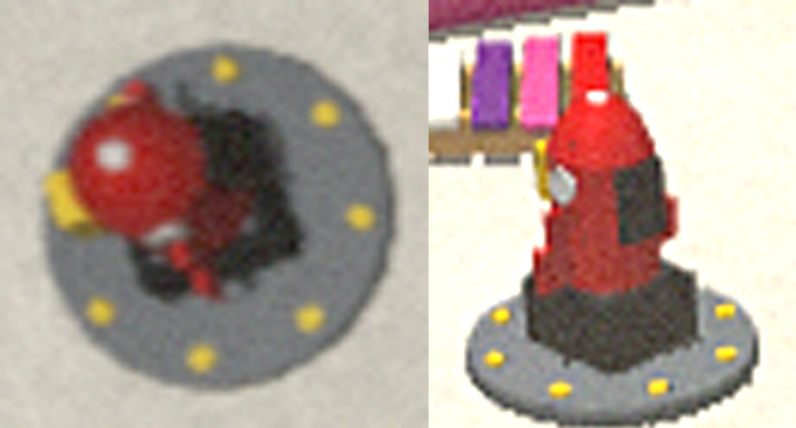

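The top crop shows the red rocket's white tip at about (179.3,179.4), the pad centre at (194.8,188.1) and the yellow button pointing left. The side crop shows the tip at (287.4,101.8) and the black grip pad facing right. I'll fit pose and yaw and check with an overlay.

```bash
python3 - <<'E'
import cv2,numpy as np
from geo import *
from scipy.optimize import least_squares
T=lambda x,y:(163+x/6.913-.5,157+y/6.913-.5)
S=lambda x,y:(260+(x-429)/6.12-.5,86+y/6.12-.5)
print('tip',ray('top',*T(113,155),.114),ray('side',*S(597,97),.114),'pad',ray('top',*T(220,215),.01))
def W(p,l):
    c,s=np.cos(p[2]),np.sin(p[2]); l=np.atleast_2d(l)
    return np.c_[p[0]+c*l[:,0]-s*l[:,1],p[1]+s*l[:,0]+c*l[:,1],l[:,2]+.01]
obs=[('top',T(113,155),(0,0,.104)),('side',S(597,97),(0,0,.104)),('top',T(220,215),(0,0,0)),('side',S(612,355),(0,0,0)),
('top',T(54,203),(0,.030,.078)),('side',S(640,200),(0,-.024,.066))]
f=lambda p:np.concatenate([proj(n,W(p,l))[0]-u for n,u,l in obs])
best=min((least_squares(f,[.56,.28,y],loss='soft_l1') for y in(-.5,0,.5,1)),key=lambda r:r.cost)
p=best.x;print(p,f(p).round(1))
im=[]
for n,x0,y0,w,h,k in(('top',163,157,62,62,6.4),('side',260,86,62,72,6.4)):
    i=cv2.imread(f'pics/{n}0.png')[y0:y0+h,x0:x0+w]; i=cv2.resize(i,None,fx=k,fy=k,interpolation=cv2.INTER_CUBIC); i=np.clip(i*1.8,0,255).astype(np.uint8)
    def pl(l,col,z=0):
        q=((proj(n,W(p,l))-[x0-.5,y0-.5])*k).round().astype(int); cv2.polylines(i,[q],True,col,1)
    a=np.linspace(0,6.28,60)
    pl(np.c_[.06*np.cos(a),.06*np.sin(a),0*a],(0,255,0)); pl(np.c_[.021*np.cos(a),.021*np.sin(a),0*a+.082],(0,255,0))
    pl([(.037,0,.032),(.037,0,.064),(.02,0,.064),(.02,0,.032)],(255,255,0)); pl([(-.037,0,.032),(-.037,0,.064),(-.02,0,.064),(-.02,0,.032)],(255,0,255))
    pl([(.009,.03,.054),(.009,.03,.078),(-.009,.03,.078),(-.009,.03,.054)],(0,255,255))
    pl([(.009,-.024,.054),(.009,-.024,.078),(-.009,-.024,.078),(-.009,-.024,.054)],(255,255,255))
    pl([(0,0,.104),(0,0,.1)],(255,0,0))
    im.append(cv2.copyMakeBorder(i,0,int(72*k)-len(i)+2,0,0,cv2.BORDER_CONSTANT)[:460])
cv2.imwrite('pics/ov.png',np.hstack(im))
E
```

```text
tip [0.56234465 0.28551961 0.114     ] [0.55995349 0.28233958 0.114     ] pad [0.56217495 0.28425044 0.01      ]
[0.56126836 0.28444763 0.29666433] [ 0.5  0.5  0.2 -0.4 -0.1  0.4  0.1 -2.7 -0.5 -0.   0.6  0.9]
```

View pics/ov.png

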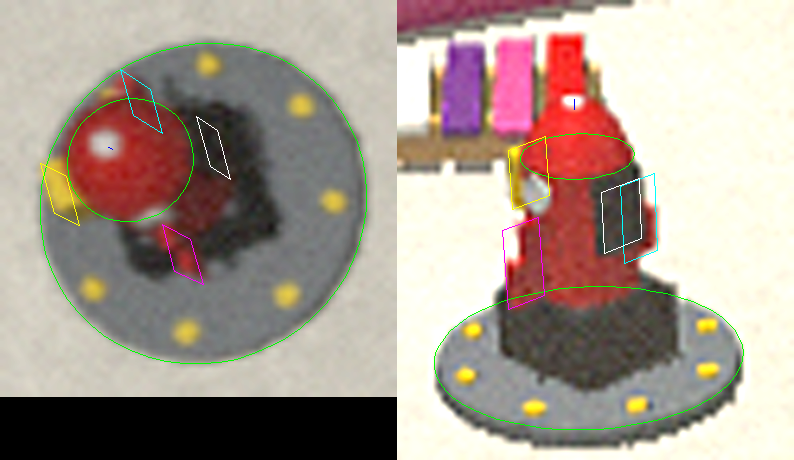

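The fit gives red at (0.561, 0.284) with yaw about 0.30, and the two views agree to 2–3 mm. The tray centre is at (0.578, -0.014). The overlay's disc, button, pad and fins all lie on the picture, so I'll move now.

```bash
cat >> geo.py <<'E'
XY=np.array([.5613,.2844]); YAW=.30; TR=np.array([.5783,-.0143])
def Q(yaw,flip): return (R.from_euler('z',yaw+np.pi*flip)*R.from_euler('x',np.pi)).as_quat()
E
python3 - <<'E'
from bench import manip, effector, viewer
import numpy as np,cv2
from geo import *
q=manip.current_q()
c=[]
for fl in(0,1):
    a=[manip.solve_ik([*p,z],Q(YAW,fl)) for p,z in((XY,.25),(XY,.057),(TR,.052))]
    print(fl,[None if x is None else np.round(x,2).tolist() for x in a])
    if all(x is not None for x in a): c.append((abs(a[0]-q).max(),fl))
fl=min(c)[1]; print('flip',fl,len(c)); open('fl','w').write(str(fl))
manip.move_pose([.45,-.3,.33],Q(YAW,fl)); print(manip.current_clock(),manip.current_tool_pos())
manip.move_pose([*XY,.25],Q(YAW,fl)); print(manip.current_clock(),manip.current_tool_pos())
manip.servo_line([*XY,.115],vel=.12)
print(manip.current_clock(),manip.current_tool_pos())
im=[]
for n in('side','top'):
    i=viewer.get_image(n)
    u,v=proj(n,[*XY,.09])[0].astype(int); i=i[v-45:v+45,u-45:u+45,::-1]
    im.append(np.clip(cv2.resize(i,(400,400),interpolation=cv2.INTER_CUBIC)*1.8,0,255).astype(np.uint8))
cv2.imwrite('pics/hover.png',np.hstack(im))
E
```

```text
0 [[-0.2, 0.44, -0.43, 1.58, 0.19, 1.16, -1.94], [0.02, 0.77, -0.75, 1.71, 0.64, 0.92, -2.27], [0.5, 0.68, -0.7, 1.85, 0.58, 0.83, -1.76]]
1 [[0.3, 0.78, -1.3, 1.56, 0.76, 1.39, 0.79], [0.29, 1.12, -1.31, 1.7, 1.14, 1.28, 0.58], [0.84, 1.07, -1.31, 1.84, 1.13, 1.22, 1.02]]
flip 1 2
2.025 [ 0.44955718 -0.3007806   0.32972597]
4.175 [0.56225906 0.28283036 0.24994587]
5.45 [0.56181579 0.284906   0.1159241 ]
```

View pics/hover.png

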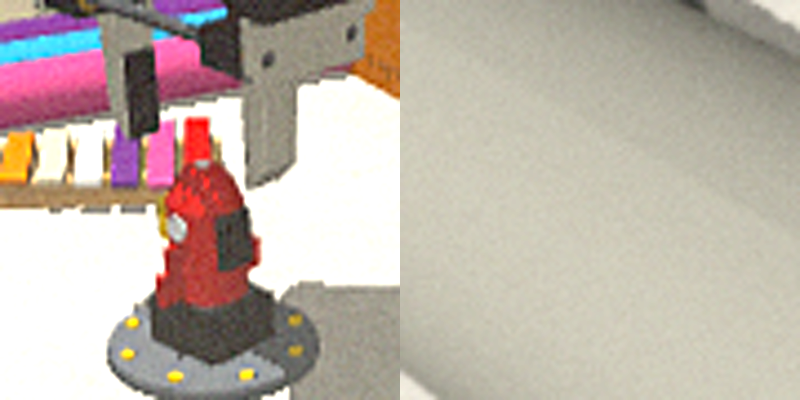

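The side crop shows the fingers straddling the nose. Their tips are near (145,135) and (268,185), so the midpoint falls on the white tip at (203,160). I'll descend and squeeze.

```bash
python3 - <<'E'
from bench import manip, effector
from geo import *
def st(l): print(l,round(manip.current_clock(),2),manip.current_tool_pos().round(4),manip.current_force().round(1),manip.current_wrist_torque().round(2),round(manip.current_finger_gap(),4),round(manip.current_gripper_force(),1))
st('hover')
manip.servo_line([*XY,.057],vel=.08); st('down')
effector.close(f_grip=30); manip.sleep(.3); st('closed')
E
```

```text
hover 5.55 [0.5618 0.2848 0.116 ] [ 0.5 -0.8  0.2] [ 0.11 -0.08  0.05] 0.0915 0.0
down 6.42 [0.5615 0.2848 0.0573] [ 0.2 -0.8 -0.1] [ 0.12 -0.14 -0.01] 0.0919 0.0
closed 7.51 [0.5615 0.2846 0.0573] [-0.9  0.1  5.5] [ 0.19  0.08 -0.02] 0.0458 29.8
```

The gap is 46 mm, so the button is fully in and the side load is small. Next I'll pull straight up.

```bash
python3 - <<'E'
from bench import manip, effector, viewer
import cv2
from geo import *
def st(l): print(l,round(manip.current_clock(),2),manip.current_tool_pos().round(4),manip.current_force().round(1),round(manip.current_finger_gap(),4),round(manip.current_gripper_force(),1))
x,y,z=manip.current_tool_pos()
manip.servo_line([x,y,z+.012],vel=.03); st('lift12')
manip.servo_line([x,y,.20],vel=.08); st('up')
manip.servo_line([*TR,.20],vel=.15); manip.sleep(.3); st('over tray')
cv2.imwrite('pics/over.png',np.clip(viewer.get_image('side')[:,:,::-1]*1.6,0,255).astype(np.uint8))
E
```

```text
lift12 8.07 [0.5615 0.2844 0.0693] [ 0.1 -0.4 -2.3] 0.0461 29.8
up 9.85 [0.5612 0.2843 0.1994] [ 0.7  0.3 -0.8] 0.0456 29.8
over tray 12.29 [ 0.5783 -0.014   0.2   ] [-0.9 -0.2 -1.9] 0.0457 29.8
```

View pics/over.png

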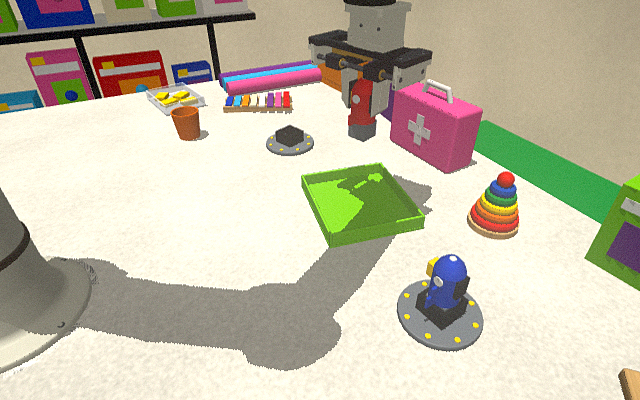

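The rocket hangs upright in the fingers with its foot at about (362,135), above the tray, and the red socket at (290,135) is empty. I'll lower it until it touches.

```bash
python3 - <<'E'
from bench import manip, effector, viewer
import cv2
from geo import *
def st(l): print(l,round(manip.current_clock(),2),manip.current_tool_pos().round(4),manip.current_force().round(1),round(manip.current_finger_gap(),4),round(manip.current_gripper_force(),1))
manip.servo_line([*TR,.058],vel=.08); manip.sleep(.2); st('low'); f0=manip.current_force()[2]
z=.058
while z>.0475:
    z-=.001; manip.servo_line([*TR,z],vel=.01); manip.sleep(.08)
    if manip.current_force()[2]-f0>4: break
st('touch')
cv2.imwrite('pics/touch.png',np.clip(cv2.resize(viewer.get_image('side')[120:270,270:450,::-1],(720,600),interpolation=cv2.INTER_CUBIC)*1.6,0,255).astype(np.uint8))
E
```

```text
low 14.47 [ 0.5785 -0.0143  0.0582] [ 0.2  0.2 -2.3] 0.046 29.8
touch 16.47 [ 0.5786 -0.0142  0.0523] [-0.6  0.   1.9] 0.0462 29.8
```

View pics/touch.png

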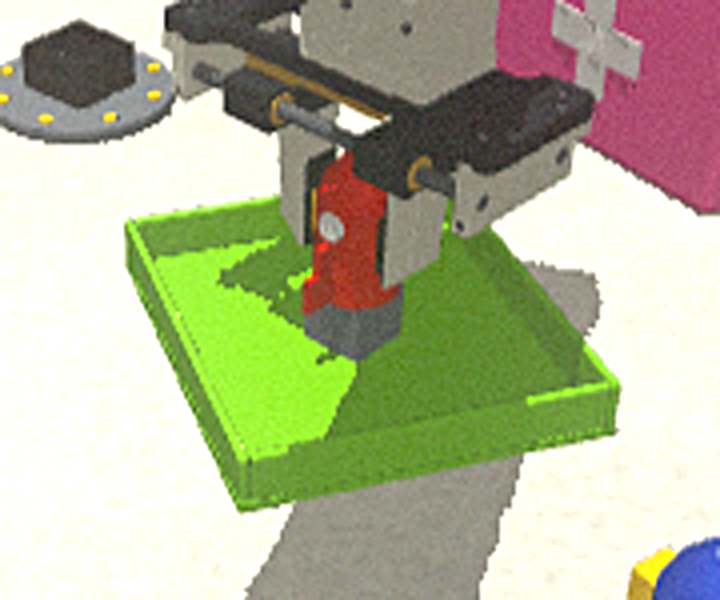

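The foot rests on the tray floor near the middle, upright, and contact came at the predicted height of 0.0523. Now I'll release and retreat.

```bash
python3 - <<'E'
from bench import manip, effector, viewer
import cv2
from geo import *
effector.open_jaws(); manip.sleep(.3)
manip.servo_line([*TR,.22],vel=.08); manip.sleep(.4)
print(manip.current_clock(),manip.current_finger_gap(),manip.current_force())
cv2.imwrite('pics/end.png',np.clip(viewer.get_image('side')[:,:,::-1]*1.6,0,255).astype(np.uint8))
E
```

```text
20.3583 0.09175296340444403 [0.23327156 0.42634134 0.09331604]
```

View pics/end.png

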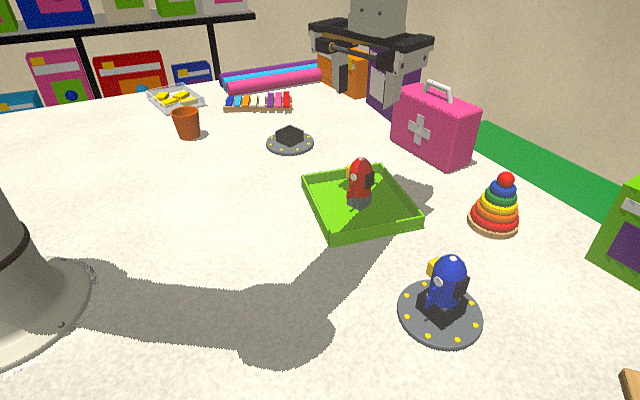

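The red rocket stands upright mid-tray at about (360,185) with its button out. The fingers are clear and blue is still in place at (448,290).

```bash
python3 -c "
from bench import manip
print(manip.hand_in())"
```

```text
the job is handed in; nothing more can be done
None
```

The red rocket is standing upright in the middle of the green tray, let go with its button out, the blue rocket is still clipped on its pad, and the job was handed in at about 20 s; no verdict came back.

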